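# Reload a bench shaker and click its telescoping bar up to the bottles

## Task

Load the bench shaker: take the small glass beaker, too thin for the bar to hold, off the platform and stand it on the worktop; put the white bottle with the blue cap in its place, side by side with the amber bottle between the fence and the rubber-faced bar. Then close the bar: pinch the square tube at its steel spring button so that the button goes in, slide the tube towards the bottles until the button pops out of the next hole, and go on hole by hole until the sprung bar holds both bottles upright against the fence, its springs pushed back by at least a few millimetres but not solid, and the button fully out. Do not tip the glassware or squeeze the bottles hard, and leave the measuring cylinder, the flask and the timer where they stand.

Things in the scene. Friction and masses are not known exactly. Their poses are not given: they have to be found in the camera images.
- shaker: Fixed bench shaker: white housing, aluminium platform 390 (x) x 245 mm (y), its top (the deck) at z = 75 mm. Origin: centre of the underside. x = push direction, from the pedestal to the fence (about to the right), z up. On the deck along y = 0 lies a telescoping square tube, axis at z = 109 mm; a pedestal at x -193 to -167 mm, 50 mm wide, top z 125 mm, holds its inner tube.
- press_point (a point): On the tube's axis at the spring button (x -65, y 0, z 109 mm in the shaker's frame; same axes). Fixed: the button stays here as the outer tube slides over it, so every stroke starts by a pinch here, fingers closing along the shaker's y: one pad on the button (on the tube's -y face), the other on the far face. The deck is clear for 50 mm each side of the tube from the pedestal to the crosshead.
- push_tube (a joint): Slide of the outer tube (26 mm square, 2 mm wall), m: 0 at start, grows along the shaker's +x, to 0.075. Holes of 12.5 mm in its -y face: the button fits one at 0, 0.024, 0.048, 0.072, 1.7 mm slack each way. At its front a crosshead, 150 wide, 15 thick, no higher than the tube; rear face 50 mm ahead of the press point at 0. Resists with 3 N, 10 N more to leave a hole, plus the sprung bar's force.
- button (a joint): Steel spring pin, 9 mm, round nose, m: 0 = fully out, nose 5.5 mm proud of the tube; 0.0055 = flush (5.6 N); 0.0075 = under the wall between holes; 0.010 = bottom. Out in a hole it locks the tube both ways. Pressed flush by a flat pad it ducks under the hole's edge as the tube is pushed; from then it needs no pressing and springs out when the next hole comes over it.
- sprung_bar (a joint): How far the sprung bar has been pushed back on its two guide pins towards the crosshead, m: 0 = fully out, 0.033 = solid. The springs push with 3.5 N at 0 and 0.1 N more per mm. The bar is 216 mm wide across the deck and 32 mm high.
- bar_face (a point): Centre of the rubber face of the sprung bar, 24 mm above the deck (the bar's lower edge 8 mm above it); the face looks along +x to the fence; axes as the shaker's. With push_tube and sprung_bar at 0 it lies 109 mm ahead (+x) of the press point; it moves ahead with push_tube and back with sprung_bar.
- fence: Fixed aluminium fence across the deck, 220 mm long, 45 mm high, parallel to the bar, clamped at a place that differs (84 to 126 mm from the bar's face at start). Origin: middle of its face towards the bar, at deck height. x points away from the bar (the shaker's x), y across, z up. The bottles belong at negative x.
- buffer_bottle: White bottle with a blue screw cap, to be loaded; stands on the worktop left of the shaker. 68 mm diameter, 152 mm high, 0.2 to 0.35 kg; shoulder at 114 mm, cap 36 mm across from 115 to 152 mm: grasp the cap from above. Origin: centre of the underside, z up the bottle.
- amber_bottle: Small brown bottle with a black cap, standing on the deck already, 2 to 11 mm from the fence, 48 to 70 mm to one side of its middle. 68 mm diameter, 167 mm high, 0.2 to 0.3 kg, cap 34 mm across. Origin: centre of the underside, z up the bottle.
- beaker: Small empty glass beaker, to be taken off: stands on the deck, 48 to 70 mm to the other side of the fence's middle. Body 50 mm across, rim 54 to 58 mm (lip), 70 mm high, 0.05 kg; it can be pinched across the rim from above, over the fence (45 mm) and the bar (40 mm high). Origin: centre of the underside, z up. The worktop right of the shaker is free round x 0.47, y -0.37 m.
- measuring_cylinder: Bystander: glass measuring cylinder, foot 62 x 70 mm, 216 mm high, on the worktop behind the white bottle. Origin: centre of the underside.
- flask: Bystander: conical flask, 79 mm across the base, 132 mm high, on the worktop left of the white bottle. Origin: centre of the underside.
- timer: Bystander: lab timer lying flat, 62 x 66 x 19 mm, on the worktop in front of the white bottle. Origin: centre of the underside.
Things that resemble listed ones, but are neither listed nor needed, are in the scene too. What is shaped like the beaker but brown is not meant. What is shaped like the buffer_bottle but yellow is not meant.

How it is judged:
By the outcome, as a careful person would: the job done as asked, in the order asked, and still so for the second after the job is handed in, with the robot touching nothing.
It also fails if it takes over 72 s, if anything falls off the work surface, if the arm or the gripper's body presses on something with over 40 N, if the wrist force passes 120 N, or if a joint passes its speed limit or range.

## Robot

A 7-joint arm with a two-finger parallel gripper is mounted at the origin on a cart in front of the work surface, level with it; the furniture and walls round the work are solid. World frame = base frame: x ahead of the robot, y to its left, z up, the work surface at z = 0. Lengths are in m, angles in rad, forces in N, time in s.
With the tool pointing down it reaches from about 0.35 to 0.9 m from the base axis. Payload 8.1 kg.
Tool frame: the origin (TCP) lies at the very end of the fingers, on their centre line; the grasp point (between the pads) lies 19 mm behind it; z points along the fingers, y is the line along which they close (so a half turn about z gives the same grasp; the last joint's range is limited). The gripper opens to 92 mm and grips with 3 to 60 N. Pads are 19 mm wide; open, the fingers measure 130 mm over their backs; the gripper's body (75 mm by 190 mm) begins 47 mm behind the grasp point.
Start: joints at [1.156, 0.434, 0.025, 1.573, -0.012, 1.134, -0.075], TCP at [0.192, -0.595, 0.227] pointing down, gripper open.
Joint ranges: [-2.62, 2.62], [-0.44, 2.09], [-1.27, 1.32], [0.08, 2.57], [-1.32, 4.46], [0.12, 2], [-2.74, 2.74]. Speed limits (rad/s): [2.22, 2.22, 3.01, 3.01, 3.14, 3.14, 3.14].

## Interface

Orientations are given as a rotation vector (axis times angle).
In Python, from cell import readout, cams, job gives the robot as it stands.
- The arm moves only by the tool drive_tool, never from a script. Its argument "commands" is a list of rows, each a list of 3 entries, a list of its own where there are three numbers: the turn, a rotation vector about the tool's x, y, z in rad, then the shift along the tool's x, y, z in cm, then the gripper's target within -1 to 1 (fully open at 1, half-way at 0, shut at -1). A call has 1 to 20 rows; each row is the pose to reach, as a shift and turn from the pose commanded when the call began, along the tool's axes at that moment; what a row does not reach only later rows make up. A row lasts 1/12 s, in which the tool goes at most 41.7 mm and 7.16 degrees, less where a joint would pass 70% of its speed; a pose out of reach is approached as far as the arm can. A call with a gripper value outside its range is refused whole. The fingers move at their own pace and stop on an object; "newtons" is the grip in N (left out, the last holds). Time passes only in rows, so rows that repeat a pose let the fingers close. It gives the time, the measured TCP pose, the force, the opening and the grip force at its end, in the units of the state.
- readout.observe(): the state, without advancing time (a new reading comes with each control period).
- cams.get_image(name): name is "side" or "top" or "wrist"; returns the picture (400x640x3 uint8, blue, green, red); there is no depth.
- cams.camera_info(name): a dict with "camera_matrix" (3x3 intrinsics, pixels), "k1" (the pictures are not rectified: a ray, as slopes to the right and down, at radius r is drawn at 1 + k1 r^2 times it, then the intrinsics apply), "R" (3x3) and "t" (3): a world point X has camera coordinates R X + t. Camera axes: x right, y down, z forward; pixel columns grow to the right and rows downward; lengths in m; the calibration is good to about 2 mm. A picture is of the moment at which its call begins: read the wrist's pose just before it. camera_info takes no time and is no camera call; for the wrist camera it gives the pose at the moment of the call.
- job.sign_off(): hands the job in; it is judged then, once.
The state is a dict: "clock": time; "joints": joint angles; "dq": joint speeds; "joint_efforts": joint torques, N m; "position": TCP position; "ee_rot": TCP orientation; "force": force on the tool from outside, world axes, zero at the start; "ft_torque": the same for the moment, N m; "width": opening from 0.0 (shut) to 1.0 (fully open); "gripper_force": force on a finger pad.
Only numpy, scipy, OpenCV 4.12 (cv2) and the standard library are available. Lean on these libraries where they do the work, as an engineer would, in place of code of your own. Each camera call takes 0.05 s, during which the arm holds its last target. There are 200 camera calls.

## Working session

There is one attempt and no reset: what is moved stays moved. The work goes in short steps, Python scripts to look and compute and a tool call to move; the robot and the scene stay as the last step left them, time stands still between calls to the robot, and variables do not carry over. Pictures are saved under pics/ and viewed, at most 10 in all, crops included, and the job is handed in when it is done.

Besides the shell and the picture viewer there is one more tool, called in YAML: its name, and indented under it one key for each argument. drive_tool: Moves the arm, as the interface text tells. Its arguments: {"type":"object","properties":{"commands":{"type":"array"},"newtons":{"type":"number"}},"required":["commands"]}

```bash
mkdir -p pics; python3 - <<'E'
from cell import readout,cams
import cv2,numpy as np
print(readout.observe())
for n in ("side","top"):
    cv2.imwrite(f"pics/{n}0.png",cams.get_image(n)); i=cams.camera_info(n); print(n,i)
E
```

```text
{'clock': 0.0, 'joints': array([ 1.15639948,  0.43523212,  0.02493503,  1.57408534, -0.01161114,
        1.13403055, -0.0750804 ]), 'dq': array([ 0.00203646,  0.00033686,  0.00068305,  0.00115106,  0.0001123 ,
       -0.0029591 ,  0.00036331]), 'joint_efforts': array([ 4.24939817e-04, -6.67833567e+01,  9.85361226e-01, -3.14451563e+01,
       -6.04505930e-02,  4.31772578e-02,  1.16458127e-04]), 'position': array([ 0.19154066, -0.59437943,  0.22594342]), 'ee_rot': array([-3.10194866e+00, -4.87512748e-01,  5.77428361e-04]), 'force': array([-0.35329323, -0.30045185, -0.75416832]), 'ft_torque': array([ 0.01915778, -0.05834778,  0.06209106]), 'gripper_force': 0.0, 'width': 1.0019079499344699}
side {'camera_matrix': array([[385.70771689,   0.        , 323.12496456],
       [  0.        , 385.70771689, 196.68976923],
       [  0.        ,   0.        ,   1.        ]]), 'k1': -0.0347748930043172, 'R': array([[ 0.85975987,  0.51043356, -0.01644828],
       [ 0.32138327, -0.56579773, -0.75933242],
       [-0.39689515,  0.64755734, -0.65049499]]), 't': array([-0.47523797, -0.04096478,  1.58497402])}
top {'camera_matrix': array([[420.63947176,   0.        , 317.56902256],
       [  0.        , 420.63947176, 202.17084078],
       [  0.        ,   0.        ,   1.        ]]), 'k1': -0.09004452256254562, 'R': array([[ 0.02465151, -0.99945524,  0.02194373],
       [-0.9905346 , -0.02738461, -0.13450384],
       [ 0.13503149, -0.0184203 , -0.99067007]]), 't': array([0.08410256, 0.51809377, 1.26990553])}
```

View pics/top0.png

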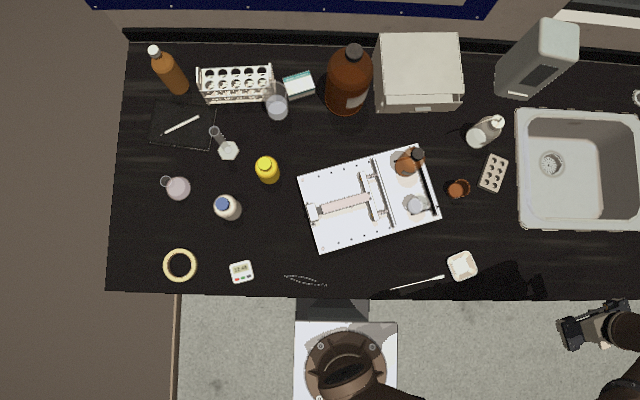

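View pics/side0.png

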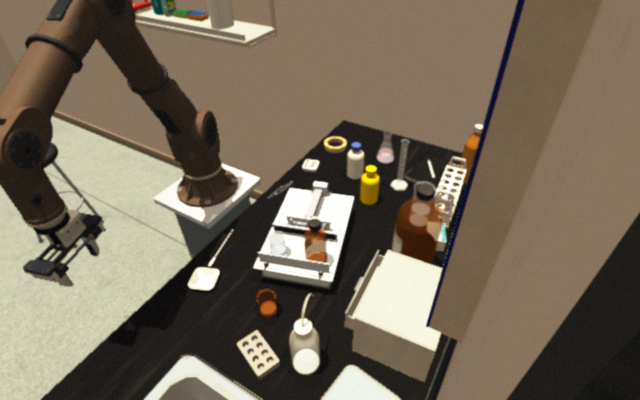

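Top view: shaker with platform corners near (297,176), (417,144), (441,217), (320,254). The fence is at about (428,180), beaker (414,204), amber bottle (408,160), white bottle (227,207), and tube from (315,208) to (375,195). Next I'll enlarge both views.

```bash
cat > h.py <<'E'
from cell import readout,cams
import cv2,numpy as np
from scipy.optimize import least_squares
from scipy.spatial.transform import Rotation as Ro
def proj(i,X):
    c=np.atleast_2d(X)@i["R"].T+i["t"]; s=c[:,:2]/c[:,2:]; r2=(s**2).sum(1,keepdims=True)
    return s*(1+i["k1"]*r2)@i["camera_matrix"][:2,:2].T+i["camera_matrix"][:2,2]
def ray(i,uv):
    K=i["camera_matrix"]; d=(np.array(uv,float)-K[:2,2])/K[0,0]; s=d.copy()
    for _ in range(20): s=d/(1+i["k1"]*(s@s))
    return -i["R"].T@i["t"], i["R"].T@np.r_[s,1]
def onz(i,uv,z):
    o,d=ray(i,uv); return o+d*(z-o[2])/d[2]
def tri(obs):
    f=lambda X:np.concatenate([(proj(i,X)[0]-uv) for i,uv in obs])
    r=least_squares(f,[.5,0,.1]); return r.x,np.abs(r.fun).max()
def zoom(img,x0,y0,x1,y1,k,name):
    cv2.imwrite(name,cv2.resize(img[y0:y1,x0:x1],None,fx=k,fy=k,interpolation=cv2.INTER_CUBIC))
E
python3 - <<'E'
from h import *
t=cv2.imread("pics/top0.png");s=cv2.imread("pics/side0.png")
zoom(t,290,130,450,260,4.9,"pics/tz.png"); 
zoom(s,250,135,390,290,3.8,"pics/sz.png")
E
```

```text
(no output)
```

View pics/tz.png

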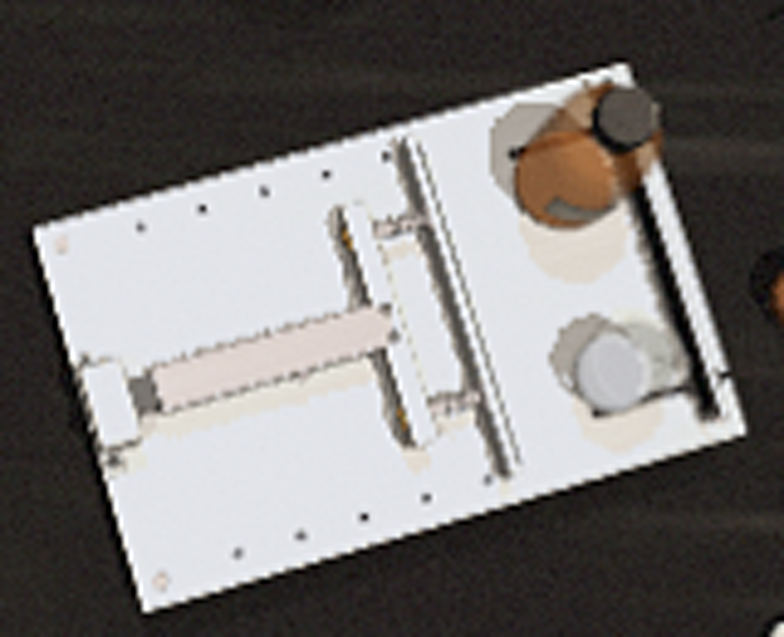

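View pics/sz.png

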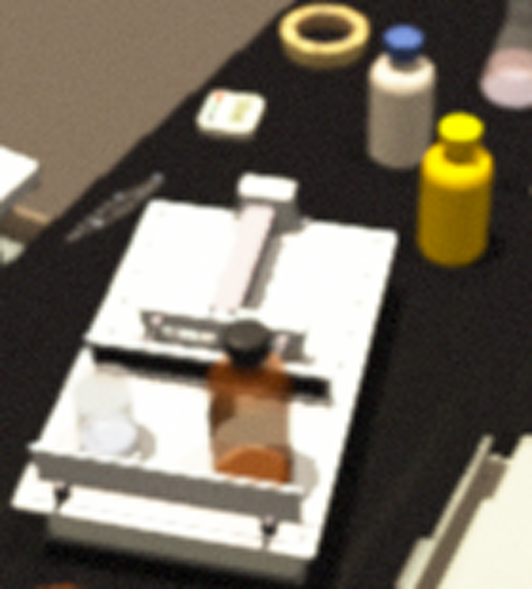

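Top crop: deck corners at (33,228), (630,63), (746,433), (145,612); amber cap (627,117), beaker base (612,370) with its rim leaning to (652,352). Side crop: corners (150,200), (398,233), (318,555), (15,503); white-bottle cap (404,36), amber cap (247,337), beaker base (110,437).

```bash
python3 - <<'E'
from h import *
T=cams.camera_info("top");S=cams.camera_info("side")
tz=lambda u,v:(np.array([u,v])+.5)/4.9-.5+[290,130]
sz=lambda u,v:(np.array([u,v])+.5)/3.8-.5+[250,135]
loc=np.array([[-.195,.1225],[.195,.1225],[.195,-.1225],[-.195,-.1225]])
tp=np.array([tz(33,228),tz(630,63),tz(746,433),tz(145,612)])
sp=np.array([sz(398,233),sz(318,555),sz(15,503),sz(150,200)])
def W(p,l,z):
    c,s=np.cos(p[2]),np.sin(p[2]); l=np.atleast_2d(l); return np.c_[p[0]+c*l[:,0]-s*l[:,1],p[1]+s*l[:,0]+c*l[:,1],np.full(len(l),z)]
def f(p): X=W(p,loc,p[3]); return np.r_[(proj(T,X)-tp).ravel(),(proj(S,X)-sp).ravel()]
r=least_squares(f,[.45,0,-1.4,.075]);p=r.x;print("shaker",p,np.round(r.fun,1))
np.save("shk.npy",p)
def loc_(X): c,s=np.cos(p[2]),np.sin(p[2]); d=X[:2]-p[:2]; return np.round([c*d[0]+s*d[1],-s*d[0]+c*d[1]],4)
for n,a,b in [("wcap",(222,202),sz(404,36)),("acap",tz(627,115),sz(247,334)),("bkbase",tz(612,370),sz(110,437)),("bkrim",tz(652,352),sz(104,385)),("timer",(241.5,271),sz(232,112))]:
    X,e=tri([(T,a),(S,b)]);print(n,X.round(4),round(e,1),loc_(X))
print("press",W(p,[-.065,0],.109),"barface ctr",W(p,[.044,0],.099))
for z,q in [(.12,(650,180)),(.12,(730,385)),(.12,(650,192)),(.12,(668,175)),(.12,(744,375)),(.115,(420,145)),(.115,(515,465)),(.075,(707,418))]:
    print(q,loc_(onz(T,tz(*q),z)))
E
```

```text
shaker [ 0.53075705 -0.05775656 -1.25892624  0.0753717 ] [-0.3  0.1 -1.  -0.6  0.5 -0.6 -0.2 -0.  -0.3 -0.1 -1.1  0.3 -0.5  0.
  0.7  0. ]
wcap [0.4913 0.3676 0.1552] 0.6 [-0.417  0.093]
acap [ 0.6276 -0.1637  0.239 ] 0.2 [0.1306 0.0597]
bkbase [ 0.5074 -0.1926  0.0868] 0.1 [ 0.1212 -0.0636]
bkrim [ 0.5108 -0.1979  0.1548] 0.5 [ 0.1273 -0.062 ]
timer [0.2976 0.3262 0.0147] 0.2 [-0.437  -0.1041]
press [[0.51081251 0.00410794 0.109     ]] barface ctr [[ 0.54425797 -0.09963406  0.099     ]]
(650, 180) [0.1706 0.0385]
(730, 385) [ 0.1777 -0.0937]
(650, 192) [0.1682 0.0314]
(668, 175) [0.1822 0.0384]
(744, 375) [ 0.1878 -0.0904]
(420, 145) [0.0434 0.0986]
(515, 465) [ 0.0394 -0.1024]
(707, 418) [ 0.1724 -0.1079]
```

```bash
cat >> h.py <<'E'
p=np.load("shk.npy"); cz,sn=np.cos(p[2]),np.sin(p[2])
def s2w(l): return np.array([p[0]+cz*l[0]-sn*l[1],p[1]+sn*l[0]+cz*l[1],l[2]])
def w2s(X): d=np.asarray(X)[:2]-p[:2]; return np.array([cz*d[0]+sn*d[1],-sn*d[0]+cz*d[1],X[2]])
def go(*targets,o=None):
    o=o or readout.observe(); R=Ro.from_rotvec(o["ee_rot"])
    S=np.array([[cz,-sn,0],[sn,cz,0],[0,0,1]])
    print("t",round(o["clock"],2),"TCP shk mm",(w2s(o["position"])*1000).round(1),"world",o["position"].round(4),"F",o["force"].round(1),"w",round(o["width"]*92,1),"g",round(o["gripper_force"],1))
    print("tool axes in shk\n",(S.T@R.as_matrix()).round(3))
    for X in targets: print("shift cm",(R.inv().apply(np.asarray(X)-o["position"])*100).round(2))
E
python3 - <<'E'
from h import *
go(s2w([.125,-.063,.226]),s2w([.125,-.063,.24]))
i=cams.camera_info("wrist");o=readout.observe()
print(Ro.from_rotvec(o["ee_rot"]).inv().apply(-i["R"].T@i["t"]-o["position"]), i["R"]@Ro.from_rotvec(o["ee_rot"]).as_matrix(),i["camera_matrix"][0,0])
E
```

```text
t 0.1 TCP shk mm [ 406.7 -487.5  226. ] world [ 0.1915 -0.5944  0.226 ] F [-0.2 -0.   0.1] w 91.9 g 0.0
tool axes in shk
 [[ 0.     1.    -0.001]
 [ 1.    -0.    -0.   ]
 [-0.    -0.001 -1.   ]]
shift cm [ 4.245e+01 -2.818e+01  4.000e-02]
shift cm [ 42.45 -28.18  -1.36]
[ 0.0803354   0.00022028 -0.15746178] [[-1.24490223e-03  9.99999216e-01  1.37961540e-04]
 [-9.54882585e-01 -1.14776435e-03 -2.96981365e-01]
 [-2.96980974e-01 -5.01449834e-04  9.54883265e-01]] 336.5023215394093
```

drive_tool:
  commands:
    - [[0,0,0],[4,-3,-1.4],1]
    - [[0,0,0],[7,-5,-1.4],1]
    - [[0,0,0],[10,-7.5,-1.4],1]
    - [[0,0,0],[13,-10,-1.4],1]
    - [[0,0,0],[16,-12.5,-1.4],1]
    - [[0,0,0],[19,-15,-1.4],1]
    - [[0,0,0],[22,-17.5,-1.4],1]
    - [[0,0,0],[25,-20,-1.4],1]
    - [[0,0,0],[28,-22.5,-1.4],1]
    - [[0,0,0],[31,-25,-1.4],1]
    - [[0,0,0],[34,-27,-1.4],1]
    - [[0,0,0],[36.4,-28.2,-1.4],1]
    - [[0,0,0],[36.4,-28.2,-1.4],1]
    - [[0,0,0],[36.4,-28.2,-1.4],1]

```text
clock: 1.27
position: [0.4523, -0.2134, 0.2404]
ee_rot: [-3.102, -0.493, 0.001]
force: [-0.4, -0.1, 0.0]
width: 1.002
gripper_force: 0.0
```

```bash
python3 - <<'E'
from h import *
i=cams.camera_info("wrist"); im=cams.get_image("wrist"); cv2.imwrite("pics/w1.png",im); np.save("w1.npy",i,allow_pickle=True)
go(s2w([.125,-.063,.24]))
E
```

```text
t 1.32 TCP shk mm [ 125.2 -123.8  240.3] world [ 0.4514 -0.2149  0.2403] F [-1.  -1.3  0.3] w 91.9 g 0.0
tool axes in shk
 [[-0.001  1.    -0.   ]
 [ 1.     0.001 -0.001]
 [-0.001 -0.    -1.   ]]
shift cm [ 6.08 -0.01  0.03]
```

View pics/w1.png

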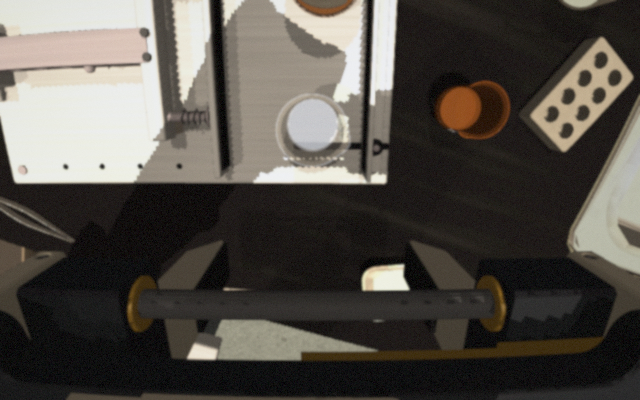

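Wrist view: beaker rim ellipse spans about (275..348, 93..168), base centre (313,125); bar face right edge about x=229; fence dark face about x=362..370. The empty place behind the beaker is clear.

```bash
python3 - <<'E'
from h import *
i=np.load("w1.npy",allow_pickle=True).item();T=cams.camera_info("top")
tz=lambda u,v:(np.array([u,v])+.5)/4.9-.5+[290,130]
for n,a,b in [("base",(313,125),tz(612,370)),("rim",(311.5,130.5),tz(652,352))]:
    X,e=tri([(i,a),(T,b)]); print(n,(w2s(X)*1000).round(1),e)
for q,z in [((311.5,130.5),.145),((275,130),.145),((348,130),.145),((311,93),.145),((311,168),.145),((313,125),.077),((229,120),.115),((362,120),.075),((362,120),.12),((370,120),.12),((390,175),.075),((14,183),.075),((91,69),.105)]: print(q,z,(w2s(onz(i,q,z))*1000).round(1))
go(s2w([.125,-.063,.24]))
E
```

```text
base [121.1 -65.2  89.3] 0.4860963596496788
rim [121.1 -62.6 174. ] 0.5443213730914636
(311.5, 130.5) 0.145 [120.6 -65.1 145. ]
(275, 130) 0.145 [ 93.6 -64.8 145. ]
(348, 130) 0.145 [147.6 -64.7 145. ]
(311, 93) 0.145 [120.3 -38.4 145. ]
(311, 168) 0.145 [120.2 -93.4 145. ]
(313, 125) 0.077 [121.1 -66.3  77. ]
(229, 120) 0.115 [ 52.1 -59.2 115. ]
(362, 120) 0.075 [167.  -61.6  75. ]
(362, 120) 0.12 [161.1 -58.9 120. ]
(370, 120) 0.12 [167.5 -58.8 120. ]
(390, 175) 0.075 [ 196.8 -114.3   75. ]
(14, 183) 0.075 [-195.1 -122.    75. ]
(91, 69) 0.105 [-66.9 -15.4 105. ]
t 1.32 TCP shk mm [ 125.2 -123.8  240.3] world [ 0.4514 -0.2149  0.2403] F [-1.  -1.3  0.3] w 91.9 g 0.0
tool axes in shk
 [[-0.001  1.    -0.   ]
 [ 1.     0.001 -0.001]
 [-0.001 -0.    -1.   ]]
shift cm [ 6.08 -0.01  0.03]
```

drive_tool:
  commands:
    - [[0,0,0],[3,-0.2,0],1]
    - [[0,0,0],[5.9,-0.4,0],1]
    - [[0,0,0],[5.9,-0.4,2.5],1]
    - [[0,0,0],[5.9,-0.4,5],1]
    - [[0,0,0],[5.9,-0.4,7.5],1]
    - [[0,0,0],[5.9,-0.4,9.5],1]
    - [[0,0,0],[5.9,-0.4,11],1]
    - [[0,0,0],[5.9,-0.4,11.3],1]
    - [[0,0,0],[5.9,-0.4,11.3],0.3]
    - [[0,0,0],[5.9,-0.4,11.3],0.1]
    - [[0,0,0],[5.9,-0.4,11.3],0.1]
    - [[0,0,0],[5.9,-0.4,11.3],0.1]
    - [[0,0,0],[5.9,-0.4,11.3],0.1]
    - [[0,0,0],[5.9,-0.4,11.3],0.1]
  newtons: 8

```text
clock: 2.48
position: [0.5069, -0.1931, 0.1283]
ee_rot: [3.103, 0.488, 0.001]
force: [0.2, 0.4, 0.4]
width: 0.614
gripper_force: 0.0
```

```bash
python3 - <<'E'
from h import *
go([.47,-.37,.24],[.47,-.37,.054])
E
```

```text
t 2.48 TCP shk mm [121.5 -64.2 128.3] world [ 0.5069 -0.1931  0.1283] F [0.2 0.4 0.4] w 56.5 g 0.0
tool axes in shk
 [[ 0.     1.     0.001]
 [ 1.    -0.     0.001]
 [ 0.001  0.001 -1.   ]]
shift cm [ -8.93  15.72 -11.16]
shift cm [-8.95 15.7   7.44]
```

drive_tool:
  commands:
    - [[0,0,0],[0,0,0],-0.2]
    - [[0,0,0],[0,0,0],-0.2]
    - [[0,0,0],[0,0,0],-0.2]
    - [[0,0,0],[0,0,0],-0.2]
    - [[0,0,0],[0,0,-1.5],-0.2]
    - [[0,0,0],[0,0,-3],-0.2]
    - [[0,0,0],[0,0,-4],-0.2]
  newtons: 8

```text
clock: 3.07
position: [0.5068, -0.193, 0.1686]
ee_rot: [3.103, 0.488, 0.0]
force: [-0.2, -1.0, -0.2]
width: 0.59
gripper_force: 8.0
```

drive_tool:
  commands:
    - [[0,0,0],[0,0,-2.5],-0.2]
    - [[0,0,0],[0,0,-5],-0.2]
    - [[0,0,0],[-1,2,-5.5],-0.2]
    - [[0,0,0],[-2.5,4.5,-5.5],-0.2]
    - [[0,0,0],[-4,7,-5.5],-0.2]
    - [[0,0,0],[-5.5,10,-5.5],-0.2]
    - [[0,0,0],[-7,12.5,-4],-0.2]
    - [[0,0,0],[-8.2,14.5,-1.5],-0.2]
    - [[0,0,0],[-9,15.7,1.5],-0.2]
    - [[0,0,0],[-9,15.7,4.5],-0.2]
    - [[0,0,0],[-9,15.7,7.5],-0.2]
    - [[0,0,0],[-9,15.7,9.5],-0.2]
    - [[0,0,0],[-9,15.7,10.7],-0.2]
    - [[0,0,0],[-9,15.7,11.2],-0.2]
    - [[0,0,0],[-9,15.7,11.5],-0.2]
    - [[0,0,0],[-9,15.7,11.5],-0.2]
  newtons: 8

```text
clock: 4.4
position: [0.4696, -0.3702, 0.0536]
ee_rot: [3.103, 0.488, 0.001]
force: [0.9, -0.3, -1.1]
width: 0.588
gripper_force: 8.0
```

drive_tool:
  commands:
    - [[0,0,0],[0,0,0.1],-0.2]
    - [[0,0,0],[0,0,0.2],-0.2]
    - [[0,0,0],[0,0,0.2],-0.2]

```text
clock: 4.65
position: [0.4699, -0.3702, 0.0523]
ee_rot: [3.102, 0.488, 0.002]
force: [-2.0, 2.3, 7.6]
width: 0.588
gripper_force: 8.0
```

```bash
python3 - <<'E'
from h import *
print([readout.observe()["force"].round(2) for _ in range(2)])
i=cams.camera_info("wrist"); im=cams.get_image("wrist"); zoom(im,160,0,480,300,2,"pics/w2.png"); go()
E
```

```text
[array([-2.03,  2.29,  7.58]), array([-2.03,  2.29,  7.58])]
t 4.7 TCP shk mm [ 278.8 -153.8   52.4] world [ 0.4699 -0.3703  0.0524] F [-1.1  1.8  7.6] w 54.1 g 8.0
tool axes in shk
 [[-0.     1.     0.002]
 [ 1.     0.     0.001]
 [ 0.001  0.002 -1.   ]]
```

View pics/w2.png

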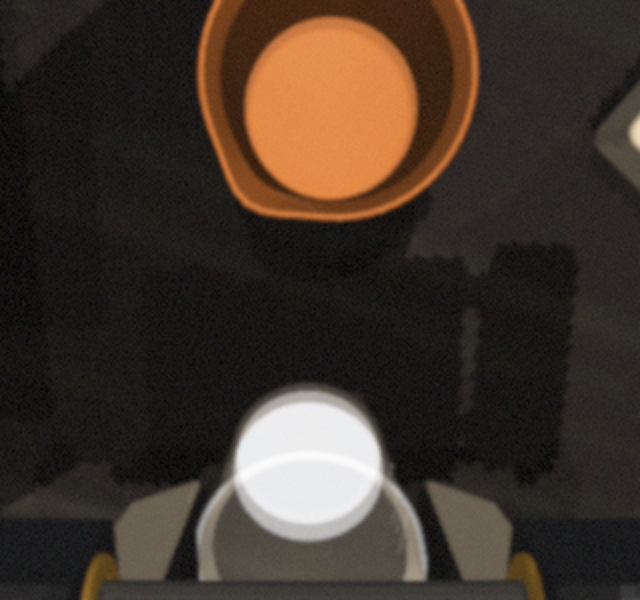

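The beaker stands upright between the fingers, base disc at (308,465) in the crop, in contact with the worktop (7.6 N); the brown beaker is clear. I'll release and rise.

drive_tool:
  commands:
    - [[0,0,0],[0,0,-0.1],-0.2]
    - [[0,0,0],[0,0,-0.1],0.8]
    - [[0,0,0],[0,0,-0.1],0.8]
    - [[0,0,0],[0,0,-0.1],0.8]
    - [[0,0,0],[0,0,-0.1],0.8]
    - [[0,0,0],[0,0,-0.1],0.8]
    - [[0,0,0],[0,0,-2],1]
    - [[0,0,0],[0,0,-5],1]
    - [[0,0,0],[0,0,-9],1]
    - [[0,0,0],[0,0,-13],1]
    - [[0,0,0],[0,0,-17],1]
    - [[0,0,0],[0,0,-21],1]
    - [[0,0,0],[0,0,-23],1]

```text
clock: 5.78
position: [0.4703, -0.3707, 0.2862]
ee_rot: [3.099, 0.487, 0.007]
force: [1.8, -0.9, 0.7]
width: 1.0
gripper_force: 0.0
```

```bash
python3 - <<'E'
from h import *
go([.45,.3676,.28],[.4913,.3676,.28],[.4913,.3676,.13])
print(readout.observe()["joints"].round(2))
E
```

```text
t 5.78 TCP shk mm [ 279.3 -153.5  286.2] world [ 0.4703 -0.3707  0.2862] F [ 1.8 -0.9  0.7] w 92.0 g 0.0
tool axes in shk
 [[ 0.     1.     0.005]
 [ 1.    -0.     0.004]
 [ 0.004  0.005 -1.   ]]
shift cm [ 20.7  -70.9    0.35]
shift cm [ 24.63 -69.63   0.37]
shift cm [ 24.57 -69.71  15.37]
[ 0.69  0.36 -0.15  1.55  0.06  1.24 -0.73]
```

drive_tool:
  commands:
    - [[0,0,0],[1,-3,0],1]
    - [[0,0,0],[2,-7,0],1]
    - [[0,0,0],[3,-11,0],1]
    - [[0,0,0],[4,-15,0],1]
    - [[0,0,0],[5,-19,0],1]
    - [[0,0,0],[6,-23,0],1]
    - [[0,0,0],[7,-27,0],1]
    - [[0,0,0],[8,-31,0],1]
    - [[0,0,0],[9,-35,0],1]
    - [[0,0,0],[10,-39,0],1]
    - [[0,0,0],[11,-43,0],1]
    - [[0,0,0],[12,-47,0],1]
    - [[0,0,0],[13,-51,0],1]
    - [[0,0,0],[14.5,-55,0],1]
    - [[0,0,0],[16,-59,0],1]
    - [[0,0,0],[17.5,-63,0],1]
    - [[0,0,0],[18.6,-67,0],1]
    - [[0,0,0],[18.6,-69.6,0],1]
    - [[0,0,0],[18.6,-69.6,0],1]
    - [[0,0,0],[18.6,-69.6,0],1]

```text
clock: 7.45
position: [0.4314, 0.3514, 0.2803]
ee_rot: [-3.102, -0.494, 0.002]
force: [0.5, -0.3, -0.1]
width: 0.998
gripper_force: 0.0
```

```bash
python3 - <<'E'
from h import *
i=cams.camera_info("wrist"); im=cams.get_image("wrist"); cv2.imwrite("pics/w3.png",im); 
go([.4913,.3676,.28])
hsv=cv2.cvtColor(im,cv2.COLOR_BGR2HSV); m=cv2.inRange(hsv,(105,90,60),(130,255,255)); n,_,st,ce=cv2.connectedComponentsWithStats(m)
for k in range(1,n):
    if st[k,4]>100: print(st[k],ce[k],(w2s(onz(i,ce[k],.152))*1000).round(1),onz(i,ce[k],.152))
T=cams.camera_info("top");t=cv2.imread("pics/top0.png")
m=cv2.inRange(cv2.cvtColor(t,cv2.COLOR_BGR2HSV),(105,90,60),(130,255,255)); m[:150]=0; n,_,st2,ce2=cv2.connectedComponentsWithStats(m)
for k in range(1,n):
    if st2[k,4]>30:
        print(st2[k],ce2[k])
        for j in range(1,len(st)):
            if st[j,4]>100: X,e=tri([(i,ce[j]),(T,ce2[k])]); print("tri",X,e)
E
```

```text
t 7.5 TCP shk mm [-417.9   31.4  280.3] world [0.4324 0.3496 0.2803] F [ 0.6 -1.2 -0. ] w 92.0 g 0.0
tool axes in shk
 [[-0.001  1.     0.   ]
 [ 1.     0.001 -0.001]
 [-0.001  0.    -1.   ]]
shift cm [6.16 0.1  0.03]
[ 294  101   41   43 1328] [314.35165663 121.99849398] [-421.4   92.1  152. ] [0.48913683 0.37163225 0.152     ]
```

View pics/w3.png

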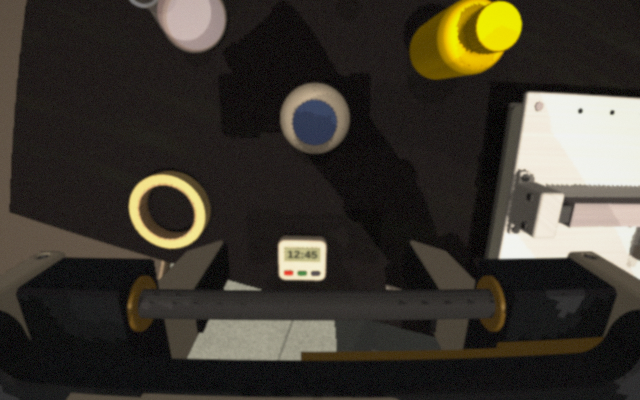

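Cap centre at (314,121), bottle upright, surroundings clear; the timer is at (302,258) and the flask at (190,20).

drive_tool:
  commands:
    - [[0,0,0],[3,-0.1,0],1]
    - [[0,0,0],[6,-0.3,0],1]
    - [[0,0,0],[6.1,-0.3,3],1]
    - [[0,0,0],[6.1,-0.3,6.5],0.6]
    - [[0,0,0],[6.1,-0.3,10],0.6]
    - [[0,0,0],[6.1,-0.3,13],0.6]
    - [[0,0,0],[6.1,-0.3,15],0.6]
    - [[0,0,0],[6.1,-0.3,16],0.4]
    - [[0,0,0],[6.1,-0.3,16.2],0]
    - [[0,0,0],[6.1,-0.3,16.2],-0.3]
    - [[0,0,0],[6.1,-0.3,16.2],-0.6]
    - [[0,0,0],[6.1,-0.3,16.2],-0.6]
    - [[0,0,0],[6.1,-0.3,16.2],-0.6]
    - [[0,0,0],[6.1,-0.3,16.2],-0.6]
    - [[0,0,0],[6.1,-0.3,16.2],-0.6]
    - [[0,0,0],[6.1,-0.3,16.2],-0.6]
  newtons: 25

```text
clock: 8.83
position: [0.4905, 0.3719, 0.1201]
ee_rot: [-3.102, -0.488, -0.003]
force: [0.0, -0.2, 6.6]
width: 0.405
gripper_force: 25.0
```

drive_tool:
  commands:
    - [[0,0,0],[0,0,-0.5],-0.6]
    - [[0,0,0],[0,0,-2],-0.6]
    - [[0,0,0],[0,0,-4.5],-0.6]
    - [[0,0,0],[0,0,-7.5],-0.6]
    - [[0,0,0],[0,0,-10.5],-0.6]
    - [[0,0,0],[0,0,-13.5],-0.6]
    - [[0,0,0],[0,0,-15.5],-0.6]
    - [[0,0,0],[0,0,-16],-0.6]
    - [[0,0,0],[0,0,-16],-0.6]

```text
clock: 9.58
position: [0.4901, 0.3714, 0.2799]
ee_rot: [-3.103, -0.487, -0.003]
force: [-0.1, -0.1, -3.8]
width: 0.402
gripper_force: 25.0
```

```bash
python3 - <<'E'
from h import *
go(s2w([.127,-.060,.28]),s2w([.127,-.060,.195]))
E
```

```text
t 9.58 TCP shk mm [-421.    93.   279.9] world [0.4901 0.3714 0.2799] F [-0.1 -0.1 -3.8] w 37.0 g 25.0
tool axes in shk
 [[ 0.     1.    -0.001]
 [ 1.    -0.     0.002]
 [ 0.002 -0.001 -1.   ]]
shift cm [-15.28  54.8   -0.08]
shift cm [-15.3   54.8    8.42]
```

drive_tool:
  commands:
    - [[0,0,0],[-0.5,1.5,0],-0.6]
    - [[0,0,0],[-1.5,4.5,0],-0.6]
    - [[0,0,0],[-2.5,8,0],-0.6]
    - [[0,0,0],[-3.5,11.5,0],-0.6]
    - [[0,0,0],[-4.5,15,0],-0.6]
    - [[0,0,0],[-5.5,18.5,0],-0.6]
    - [[0,0,0],[-6.5,22,0],-0.6]
    - [[0,0,0],[-7.5,25.5,0],-0.6]
    - [[0,0,0],[-8.5,29,0],-0.6]
    - [[0,0,0],[-9.5,32.5,0],-0.6]
    - [[0,0,0],[-10.5,36,0],-0.6]
    - [[0,0,0],[-11.5,39.5,0],-0.6]
    - [[0,0,0],[-12.5,43,0],-0.6]
    - [[0,0,0],[-13.5,46.5,0],-0.6]
    - [[0,0,0],[-14.3,50,0],-0.6]
    - [[0,0,0],[-15,53,0],-0.6]
    - [[0,0,0],[-15.3,54.5,0],-0.6]
    - [[0,0,0],[-15.3,54.8,0],-0.6]
    - [[0,0,0],[-15.3,54.8,0],-0.6]

```text
clock: 11.17
position: [0.5111, -0.1985, 0.2764]
ee_rot: [-3.103, -0.483, 0.005]
force: [0.6, 1.3, -3.6]
width: 0.406
gripper_force: 25.0
```

```bash
python3 - <<'E'
from h import *
zoom(cams.get_image("top"),370,130,450,230,5,"pics/t4.png"); im=cams.get_image("side")
a=cv2.imread("pics/t4.png"); b=cv2.resize(im[200:290,250:345],None,fx=5,fy=5)
h=max(len(a),len(b)); c=np.zeros((h,a.shape[1]+b.shape[1],3),np.uint8); c[:len(a),:a.shape[1]]=a; c[:len(b),a.shape[1]:]=b; cv2.imwrite("pics/c4.png",cv2.resize(c,None,fx=.9,fy=.9))
go(s2w([.127,-.060,.195]))
E
```

```text
t 11.27 TCP shk mm [125.7 -60.5 277.4] world [ 0.5117 -0.1959  0.2774] F [ 0.2  0.6 -3.6] w 37.3 g 25.0
tool axes in shk
 [[-0.001  1.    -0.002]
 [ 1.     0.001 -0.002]
 [-0.002 -0.002 -1.   ]]
shift cm [0.07 0.15 8.24]
```

View pics/c4.png

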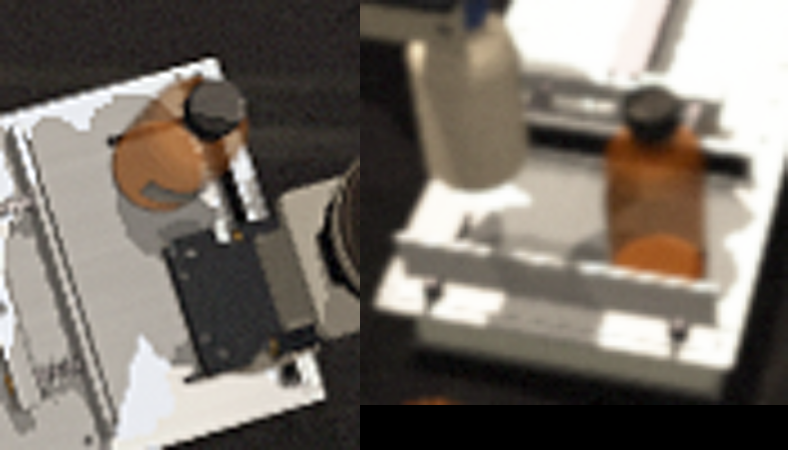

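The bottle hangs upright over the free place, clear of the amber bottle and of the bar. Lowering it now.

drive_tool:
  commands:
    - [[0,0,0],[0,0.1,1.5],-0.6]
    - [[0,0,0],[0,0.1,3.5],-0.6]
    - [[0,0,0],[0,0.1,5.5],-0.6]
    - [[0,0,0],[0,0.1,7],-0.6]
    - [[0,0,0],[0,0.1,7.7],-0.6]
    - [[0,0,0],[0,0.1,8],-0.6]
    - [[0,0,0],[0,0.1,8.2],-0.6]
    - [[0,0,0],[0,0.1,8.2],-0.6]

```text
clock: 11.93
position: [0.513, -0.1979, 0.1971]
ee_rot: [3.103, 0.489, 0.001]
force: [0.1, 0.0, -3.3]
width: 0.404
gripper_force: 25.0
```

drive_tool:
  commands:
    - [[0,0,0],[0,0,0.1],-0.6]
    - [[0,0,0],[0,0,0.2],-0.6]
    - [[0,0,0],[0,0,0.2],-0.6]

```text
clock: 12.18
position: [0.5128, -0.1984, 0.1951]
ee_rot: [3.103, 0.487, 0.001]
force: [0.5, 0.7, -2.8]
width: 0.407
gripper_force: 25.0
```

drive_tool:
  commands:
    - [[0,0,0],[0,0,0.1],-0.6]
    - [[0,0,0],[0,0,0.1],-0.6]
    - [[0,0,0],[0,0,0.2],-0.6]

```text
clock: 12.43
position: [0.5136, -0.1983, 0.195]
ee_rot: [3.102, 0.487, 0.004]
force: [-6.2, 2.5, 24.6]
width: 0.402
gripper_force: 25.0
```

drive_tool:
  commands:
    - [[0,0,0],[0,0,-0.2],-0.6]
    - [[0,0,0],[0,0,-0.2],0.4]
    - [[0,0,0],[0,0,-0.2],0.4]
    - [[0,0,0],[0,0,-0.2],0.4]
    - [[0,0,0],[0,0,-0.2],0.4]
    - [[0,0,0],[0,0,-0.2],0.4]
    - [[0,0,0],[0,0,-0.2],0.4]
    - [[0,0,0],[0,0,-2],0.4]
    - [[0,0,0],[0,0,-4.5],0.4]
    - [[0,0,0],[0,0,-7.5],0.4]
    - [[0,0,0],[0,0,-9],0.4]
    - [[0,0,0],[0,0,-9],0.4]

```text
clock: 13.43
position: [0.5145, -0.1986, 0.2865]
ee_rot: [3.101, 0.487, 0.009]
force: [0.2, 0.6, 0.1]
width: 0.705
gripper_force: 0.0
```

```bash
python3 - <<'E'
from h import *
go(s2w([-.065,-.050,.28]),s2w([-.065,0,.25]),s2w([-.065,0,.09]))
print(readout.observe()["joints"].round(2))
E
```

```text
t 13.43 TCP shk mm [129.1 -58.7 286.5] world [ 0.5145 -0.1986  0.2865] F [0.2 0.6 0.1] w 64.8 g 0.0
tool axes in shk
 [[ 0.     1.     0.004]
 [ 1.    -0.     0.005]
 [ 0.005  0.004 -1.   ]]
shift cm [  0.87 -19.41   0.59]
shift cm [  5.85 -19.42   3.61]
shift cm [  5.77 -19.48  19.61]
[ 0.54  0.29 -0.35  1.65  0.11  1.21 -1.09]
```

drive_tool:
  commands:
    - [[0,0,0.1],[0.5,-1.5,0],0.4]
    - [[0,0,0.22],[1,-3.5,0],0.4]
    - [[0,0,0.34],[1.5,-5.5,0],0.4]
    - [[0,0,0.46],[2,-7.5,0],0.4]
    - [[0,0,0.58],[2.5,-9.5,0],0.4]
    - [[0,0,0.7],[3,-11.5,0],0.4]
    - [[0,0,0.82],[3.5,-13.5,0],0.4]
    - [[0,0,0.94],[4,-15.5,0],0.4]
    - [[0,0,1.06],[4.7,-17.5,1.5],0.4]
    - [[0,0,1.18],[5.3,-19,4],0.4]
    - [[0,0,1.3],[5.8,-19.5,6.5],0.4]
    - [[0,0,1.42],[5.8,-19.5,8.5],0.4]
    - [[0,0,1.54],[5.8,-19.5,8.6],0.4]
    - [[0,0,1.571],[5.8,-19.5,8.6],0.4]
    - [[0,0,1.571],[5.8,-19.5,8.6],0.4]
    - [[0,0,1.571],[5.8,-19.5,8.6],0.4]

```text
clock: 14.77
position: [0.5073, 0.005, 0.1957]
ee_rot: [2.535, -1.853, -0.001]
force: [0.6, -0.8, -0.2]
width: 0.697
gripper_force: 0.0
```

```bash
python3 - <<'E'
from h import *
i=cams.camera_info("wrist"); im=cams.get_image("wrist"); cv2.imwrite("pics/w5.png",im);np.save("w5.npy",i,allow_pickle=True)
go(s2w([-.065,0,.09]))
print(readout.observe()["joints"].round(2))
for l in ([-.065,-.0185,.109],[-.065,0,.122],[-.015,-.075,.122],[.044,-.1,.115]): print(l,proj(i,s2w(l)).round(1))
E
```

```text
t 14.82 TCP shk mm [-67.2  -2.6 196.1] world [0.5076 0.0054 0.1961] F [-0.4  0.2 -0.7] w 64.7 g 0.0
tool axes in shk
 [[ 1.    -0.006  0.001]
 [-0.006 -1.    -0.   ]
 [ 0.001  0.    -1.   ]]
shift cm [ 0.21 -0.27 10.61]
[-0.58  0.3   0.59  1.93 -0.2   0.97 -2.74]
[-0.065, -0.0185, 0.109] [[335.8 205.9]]
[-0.065, 0, 0.122] [[311.3 211.5]]
[-0.015, -0.075, 0.122] [[419.7 142.1]]
[0.044, -0.1, 0.115] [[459.7  52.8]]
```

View pics/w5.png

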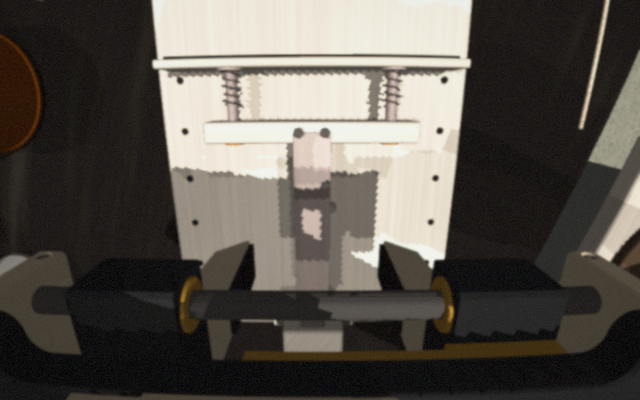

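The button shows at (333,207), on the tube's -y side as predicted. The last joint sits at its limit, so I'll use the equivalent grasp half a turn away.

drive_tool:
  commands:
    - [[0,0,-0.1],[0,0,0],0.4]
    - [[0,0,-0.22],[0,0,0],0.4]
    - [[0,0,-0.34],[0,0,0],0.4]
    - [[0,0,-0.46],[0,0,0],0.4]
    - [[0,0,-0.58],[0,0,0],0.4]
    - [[0,0,-0.7],[0,0,0],0.4]
    - [[0,0,-0.82],[0,0,0],0.4]
    - [[0,0,-0.94],[0,0,0],0.4]
    - [[0,0,-1.06],[0,0,0],0.4]
    - [[0,0,-1.18],[0,0,0],0.4]
    - [[0,0,-1.3],[0,0,0],0.4]
    - [[0,0,-1.42],[0,0,0],0.4]
    - [[0,0,-1.54],[0,0,0],0.4]
    - [[0,0,-1.66],[0,0,0],0.4]
    - [[0,0,-1.78],[0,0,0],0.4]
    - [[0,0,-1.9],[0,0,0],0.4]
    - [[0,0,-2.02],[0,0,0],0.4]
    - [[0,0,-2.14],[0,0,0],0.4]
    - [[0,0,-2.26],[0,0,0],0.4]
    - [[0,0,-2.38],[0,0,0],0.4]

```text
clock: 16.48
position: [0.5076, 0.0049, 0.1963]
ee_rot: [-2.655, -1.679, 0.001]
force: [0.7, 0.8, -0.2]
width: 0.7
gripper_force: 0.0
```

```bash
cat >> h.py <<'E'
def yawto(ang):
    R=Ro.from_rotvec(readout.observe()["ee_rot"]).as_matrix(); a=np.arctan2(R[1,0],R[0,0])-p[2]
    print("turn z",round(-((ang-a+np.pi)%(2*np.pi)-np.pi),4),"joints",readout.observe()["joints"].round(2))
E
python3 - <<'E'
from h import *
go(s2w([-.065,0,.196])); yawto(np.pi)
E
```

```text
t 16.48 TCP shk mm [-66.8  -2.8 196.3] world [0.5076 0.0049 0.1963] F [ 0.7  0.8 -0.2] w 64.4 g 0.0
tool axes in shk
 [[-0.728  0.685  0.   ]
 [ 0.685  0.728 -0.   ]
 [-0.    -0.    -1.   ]]
shift cm [0.06 0.32 0.03]
turn z -0.7548 joints [-0.18  0.27  0.09  1.9  -0.03  0.97 -0.53]
```

drive_tool:
  commands:
    - [[0,0,-0.12],[0,0.1,0],0.4]
    - [[0,0,-0.24],[0.1,0.2,0],0.4]
    - [[0,0,-0.36],[0.1,0.3,0],0.4]
    - [[0,0,-0.48],[0.1,0.3,0],0.4]
    - [[0,0,-0.6],[0.1,0.3,0],0.4]
    - [[0,0,-0.72],[0.1,0.3,0],0.4]
    - [[0,0,-0.755],[0.1,0.3,0],0.4]
    - [[0,0,-0.755],[0.1,0.3,0],0.4]
    - [[0,0,-0.755],[0.1,0.3,0],0.4]

```text
clock: 17.23
position: [0.5109, 0.0044, 0.1964]
ee_rot: [-1.86, -2.532, 0.0]
force: [-0.4, -0.8, 0.9]
width: 0.699
gripper_force: 0.0
```

```bash
python3 - <<'E'
from h import *
i=cams.camera_info("wrist"); im=cams.get_image("wrist"); zoom(im,160,150,480,390,2.4,"pics/w6.png"); cv2.imwrite("pics/w6f.png",im)
go(s2w([-.065,0,.09])); yawto(np.pi)
for l in ([-.193,-.025,.125],[-.193,.025,.125],[-.065,-.0185,.109]): print(l,proj(i,s2w(l)).round(1))
E
```

```text
t 17.28 TCP shk mm [-65.3   0.2 196.5] world [0.5109 0.0045 0.1965] F [ 0.6  0.7 -0.8] w 64.4 g 0.0
tool axes in shk
 [[-1.     0.008 -0.   ]
 [ 0.008  1.    -0.   ]
 [ 0.    -0.    -1.   ]]
shift cm [-0.03 -0.02 10.65]
turn z -0.0085 joints [-0.07  0.28 -0.05  1.88  0.02  0.97  0.17]
[-0.193, -0.025, 0.125] [[274.3  20.8]]
[-0.193, 0.025, 0.125] [[354.7  20. ]]
[-0.065, -0.0185, 0.109] [[292.2 208.2]]
```

drive_tool:
  commands:
    - [[0,0,-0.008],[0,0,2],0.4]
    - [[0,0,-0.008],[0,0,5],0.4]
    - [[0,0,-0.008],[0,0,7.5],0.4]
    - [[0,0,-0.008],[0,0,9.5],0.4]
    - [[0,0,-0.008],[0,0,10.4],0.4]
    - [[0,0,-0.008],[0,0,10.6],0.4]
    - [[0,0,-0.008],[0,0,10.6],0.4]
    - [[0,0,-0.008],[0,0,10.6],0]
    - [[0,0,-0.008],[0,0,10.6],-0.3]
    - [[0,0,-0.008],[0,0,10.6],-1]
    - [[0,0,-0.008],[0,0,10.6],-1]
    - [[0,0,-0.008],[0,0,10.6],-1]
    - [[0,0,-0.008],[0,0,10.6],-1]
    - [[0,0,-0.008],[0,0,10.6],-1]
    - [[0,0,-0.008],[0,0,10.6],-1]
  newtons: 40

```text
clock: 18.53
position: [0.5107, 0.0044, 0.0907]
ee_rot: [-1.848, -2.54, 0.001]
force: [-3.5, -2.0, 4.8]
width: 0.28
gripper_force: 40.0
```

```bash
python3 - <<'E'
from h import *
go(s2w([-.041,0,.09])); yawto(np.pi)
E
```

```text
t 18.53 TCP shk mm [-65.3   0.   90.7] world [0.5107 0.0044 0.0907] F [-3.5 -2.   4.8] w 25.7 g 40.0
tool axes in shk
 [[-1.    -0.001  0.   ]
 [-0.001  1.    -0.001]
 [-0.    -0.001 -1.   ]]
shift cm [-2.43 -0.    0.07]
turn z 0.0008 joints [-0.08  0.42 -0.05  2.    0.03  0.73  0.17]
```

drive_tool:
  commands:
    - [[0,0,0],[-0.2,0,0],-1]
    - [[0,0,0],[-0.5,0,0],-1]
    - [[0,0,0],[-0.8,0,0],-1]
    - [[0,0,0],[-1.1,0,0],-1]
    - [[0,0,0],[-1.4,0,0],-1]
    - [[0,0,0],[-1.7,0,0],-1]
    - [[0,0,0],[-2,0,0],-1]
    - [[0,0,0],[-2.2,0,0],-1]
    - [[0,0,0],[-2.4,0,0],-1]
    - [[0,0,0],[-2.45,0,0],-1]
    - [[0,0,0],[-2.45,0,0],-1]

```text
clock: 19.45
position: [0.5181, -0.0186, 0.0907]
ee_rot: [-1.848, -2.54, 0.001]
force: [-4.4, 0.0, 5.1]
width: 0.276
gripper_force: 40.0
```

```bash
python3 - <<'E'
from h import *
print(w2s(np.r_[p[:2]*0,0])*0, readout.observe()["force"]); go()
cv2.imwrite("pics/w7.png",cams.get_image("wrist"))
t=cams.get_image("top"); a=np.vstack([cv2.resize(cv2.imread("pics/top0.png")[150:235,290:450],None,fx=3.5,fy=3.5),cv2.resize(t[150:235,290:450],None,fx=3.5,fy=3.5)]); cv2.imwrite("pics/t7.png",a)
E
```

```text
[-0. -0.  0.] [-4.44701157  0.01627707  5.06943188]
t 19.45 TCP shk mm [-41.2  -0.   90.7] world [ 0.5181 -0.0186  0.0907] F [-4.4  0.   5.1] w 25.4 g 40.0
tool axes in shk
 [[-1.    -0.001 -0.001]
 [-0.001  1.    -0.001]
 [ 0.001 -0.001 -1.   ]]
```

View pics/t7.png

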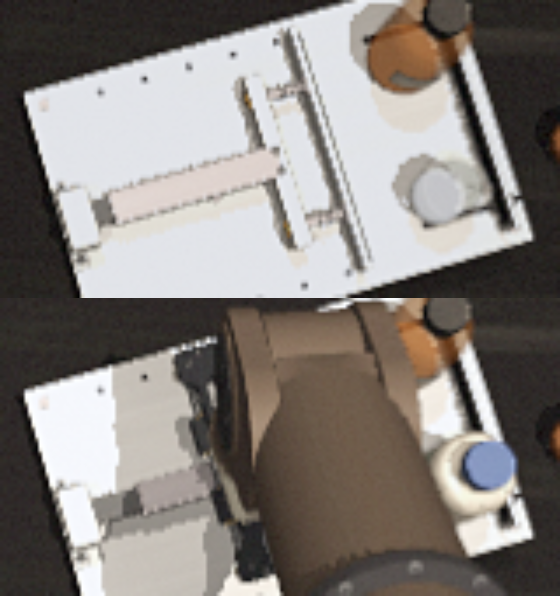

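The tube's rear end shifted from (108,208) to about (137,505), i.e. about 24 mm; both bottles are upright. Releasing, going back, and re-pinching lightly: 3 N can't push the button flush, so the width shows whether it is out.

drive_tool:
  commands:
    - [[0,0,0],[0,0,0],0.1]
    - [[0,0,0],[0,0,0],0.1]
    - [[0,0,0],[0,0,0],0.1]
    - [[0,0,0],[0,0,0],0.1]
    - [[0,0,0],[0,0,0],0.1]
    - [[0,0,0],[0.5,0,0],0.1]
    - [[0,0,0],[1.2,0,0],0.1]
    - [[0,0,0],[2,0,0],0.1]
    - [[0,0,0],[2.4,0,0],0.1]
    - [[0,0,0],[2.4,0,0],0.1]
    - [[0,0,0],[2.4,0,0],-0.2]
    - [[0,0,0],[2.4,0,0],-0.6]
    - [[0,0,0],[2.4,0,0],-0.6]
    - [[0,0,0],[2.4,0,0],-0.6]
    - [[0,0,0],[2.4,0,0],-0.6]
    - [[0,0,0],[2.4,0,0],-0.6]
  newtons: 3

```text
clock: 20.88
position: [0.5106, 0.0036, 0.0905]
ee_rot: [-1.848, -2.539, 0.002]
force: [-4.3, -1.6, 2.1]
width: 0.294
gripper_force: 3.0
```

```bash
python3 - <<'E'
from h import *
go(s2w([-.065,0,.0907]))
E
```

```text
t 20.88 TCP shk mm [-64.6  -0.4  90.5] world [0.5106 0.0036 0.0905] F [-4.3 -1.6  2.1] w 27.1 g 3.0
tool axes in shk
 [[-1.    -0.     0.   ]
 [-0.     1.    -0.001]
 [-0.    -0.001 -1.   ]]
shift cm [ 0.04  0.04 -0.02]
```

drive_tool:
  commands:
    - [[0,0,0],[0,0,0],-1]
    - [[0,0,0],[0,0,0],-1]
    - [[0,0,0],[0,0,0],-1]
    - [[0,0,0],[-0.2,0,0],-1]
    - [[0,0,0],[-0.5,0,0],-1]
    - [[0,0,0],[-0.8,0,0],-1]
    - [[0,0,0],[-1.1,0,0],-1]
    - [[0,0,0],[-1.4,0,0],-1]
    - [[0,0,0],[-1.7,0,0],-1]
    - [[0,0,0],[-2,0,0],-1]
    - [[0,0,0],[-2.2,0,0],-1]
    - [[0,0,0],[-2.4,0,0],-1]
    - [[0,0,0],[-2.43,0,0],-1]
    - [[0,0,0],[-2.43,0,0],-1]
  newtons: 40

```text
clock: 22.05
position: [0.5182, -0.0187, 0.0905]
ee_rot: [-1.847, -2.54, 0.001]
force: [-5.4, 0.6, 0.5]
width: 0.283
gripper_force: 40.0
```

```bash
python3 - <<'E'
from h import *
go(s2w([-.065,0,.0907]))
E
```

```text
t 22.05 TCP shk mm [-41.1   0.   90.5] world [ 0.5182 -0.0187  0.0905] F [-5.4  0.6  0.5] w 26.0 g 40.0
tool axes in shk
 [[-1.    -0.001 -0.001]
 [-0.001  1.    -0.001]
 [ 0.001 -0.001 -1.   ]]
shift cm [ 2.39 -0.   -0.01]
```

drive_tool:
  commands:
    - [[0,0,0],[0,0,0],0.1]
    - [[0,0,0],[0,0,0],0.1]
    - [[0,0,0],[0,0,0],0.1]
    - [[0,0,0],[0,0,0],0.1]
    - [[0,0,0],[0,0,0],0.1]
    - [[0,0,0],[0.5,0,0],0.1]
    - [[0,0,0],[1.2,0,0],0.1]
    - [[0,0,0],[2,0,0],0.1]
    - [[0,0,0],[2.4,0,0],0.1]
    - [[0,0,0],[2.4,0,0],0.1]
    - [[0,0,0],[2.4,0,0],-0.2]
    - [[0,0,0],[2.4,0,0],-0.6]
    - [[0,0,0],[2.4,0,0],-0.6]
    - [[0,0,0],[2.4,0,0],-0.6]
    - [[0,0,0],[2.4,0,0],-0.6]
    - [[0,0,0],[2.4,0,0],-0.6]
  newtons: 3

```text
clock: 23.38
position: [0.5107, 0.0033, 0.0905]
ee_rot: [-1.848, -2.539, 0.002]
force: [-3.1, -1.0, 1.3]
width: 0.291
gripper_force: 3.0
```

```bash
python3 - <<'E'
from h import *
go(s2w([-.065,0,.0907])); cv2.imwrite("pics/t8.png",cams.get_image("top"));cv2.imwrite("pics/s8.png",cams.get_image("side"))
E
```

```text
t 23.38 TCP shk mm [-64.3  -0.4  90.5] world [0.5107 0.0033 0.0905] F [-3.1 -1.   1.3] w 26.8 g 3.0
tool axes in shk
 [[-1.    -0.    -0.   ]
 [-0.     1.    -0.001]
 [ 0.    -0.001 -1.   ]]
shift cm [ 0.07  0.04 -0.02]
```

drive_tool:
  commands:
    - [[0,0,0],[0.05,0,0],-1]
    - [[0,0,0],[0.05,0,0],-1]
    - [[0,0,0],[0,0,0],-1]
    - [[0,0,0],[-0.2,0,0],-1]
    - [[0,0,0],[-0.4,0,0],-1]
    - [[0,0,0],[-0.6,0,0],-1]
    - [[0,0,0],[-0.8,0,0],-1]
    - [[0,0,0],[-1,0,0],-1]
    - [[0,0,0],[-1.2,0,0],-1]
    - [[0,0,0],[-1.4,0,0],-1]
    - [[0,0,0],[-1.6,0,0],-1]
    - [[0,0,0],[-1.8,0,0],-1]
    - [[0,0,0],[-2,0,0],-1]
    - [[0,0,0],[-2.2,0,0],-1]
    - [[0,0,0],[-2.4,0,0],-1]
    - [[0,0,0],[-2.45,0,0],-1]
    - [[0,0,0],[-2.45,0,0],-1]
  newtons: 40

```text
clock: 24.9
position: [0.5178, -0.0176, 0.0906]
ee_rot: [-1.845, -2.54, -0.001]
force: [-5.9, 3.2, 2.1]
width: 0.284
gripper_force: 40.0
```

```bash
python3 - <<'E'
from h import *
go(s2w([-.065,0,.0907]))
E
```

```text
t 24.9 TCP shk mm [-42.2   0.   90.6] world [ 0.5178 -0.0176  0.0906] F [-5.9  3.2  2.1] w 26.1 g 40.0
tool axes in shk
 [[-1.    -0.002 -0.002]
 [-0.002  1.    -0.001]
 [ 0.002 -0.001 -1.   ]]
shift cm [ 2.28  0.01 -0.01]
```

Only about 22 mm this time (springs load the arm), so I'll push a bit further.

drive_tool:
  commands:
    - [[0,0,0],[-0.1,0,0],-1]
    - [[0,0,0],[-0.2,0,0],-1]
    - [[0,0,0],[-0.2,0,0],-1]
    - [[0,0,0],[-0.2,0,0],-1]

```text
clock: 25.23
position: [0.5184, -0.0194, 0.0905]
ee_rot: [-1.845, -2.539, -0.001]
force: [-7.2, 4.2, 3.7]
width: 0.281
gripper_force: 40.0
```

```bash
python3 - <<'E'
from h import *
go(s2w([-.065,0,.0907]))
E
```

```text
t 25.23 TCP shk mm [-40.3   0.   90.5] world [ 0.5184 -0.0194  0.0905] F [-7.2  4.2  3.7] w 25.9 g 40.0
tool axes in shk
 [[-1.    -0.002 -0.003]
 [-0.002  1.    -0.001]
 [ 0.003 -0.001 -1.   ]]
shift cm [ 2.47  0.   -0.01]
```

drive_tool:
  commands:
    - [[0,0,0],[0,0,0],0.1]
    - [[0,0,0],[0,0,0],0.1]
    - [[0,0,0],[0,0,0],0.1]
    - [[0,0,0],[0,0,0],0.1]
    - [[0,0,0],[0,0,0],0.4]
    - [[0,0,0],[0,0,0],0.4]
    - [[0,0,0],[0.5,0,-2],0.4]
    - [[0,0,0],[1.5,0,-5],0.4]
    - [[0,0,0],[2.5,0,-8],0.4]
    - [[0,0,0],[5,0,-11],0.4]
    - [[0,0,0],[8,-1,-13],0.4]
    - [[0,0,0],[10,-3,-14],0.4]
    - [[0,0,0],[10,-6,-14],0.4]
    - [[0,0,0],[10,-9,-14],0.4]
    - [[0,0,0],[10,-13,-14],0.4]
    - [[0,0,0],[10,-17,-14],0.4]
    - [[0,0,0],[10,-20,-14],0.4]
    - [[0,0,0],[10,-20,-14],0.4]

```text
clock: 26.73
position: [0.2928, 0.0104, 0.23]
ee_rot: [-1.849, -2.538, 0.004]
force: [-0.1, -0.3, 0.1]
width: 0.699
gripper_force: 0.0
```

```bash
python3 - <<'E'
from h import *
T=cams.camera_info("top");S=cams.camera_info("side")
t=cams.get_image("top");s=cams.get_image("side");cv2.imwrite("pics/t9.png",t);cv2.imwrite("pics/s9.png",s)
go()
t0=cv2.imread("pics/top0.png")
def prof(img,y,z,xs): # gray along shaker x
    uv=proj(T,np.array([s2w([x,y,z]) for x in xs])).astype(np.float32)
    return cv2.remap(cv2.cvtColor(img,cv2.COLOR_BGR2GRAY),uv[:,:1],uv[:,1:],cv2.INTER_LINEAR)[:,0]
xs=np.arange(-.17,-.03,.004); print("tube x0",-170,"step4"); print(prof(t0,0,.122,xs).tolist()); print(prof(t,0,.122,xs).tolist())
xs=np.arange(-.03,.19,.004); print("x0 -30")
for y in (-.05,0,.02): 
    print(y,prof(t0,y,.115,xs).tolist()); print(prof(t,y,.115,xs).tolist())
# caps
def blob(img,lo,hi,box):
    m=cv2.inRange(cv2.cvtColor(img,cv2.COLOR_BGR2HSV),lo,hi); k=np.zeros_like(m); k[box[1]:box[3],box[0]:box[2]]=1
    n,_,st,ce=cv2.connectedComponentsWithStats(m*k); j=1+np.argmax(st[1:,4]); return ce[j],st[j]
wt=blob(t,(105,90,60),(130,255,255),(380,150,460,240)); ws=blob(s,(105,90,60),(130,255,255),(250,150,345,290))
print("white",wt,ws); X,e=tri([(T,wt[0]),(S,ws[0])]); print((w2s(X)*1000).round(1),e)
E
```

```text
t 26.83 TCP shk mm [-137.7 -200.   231.1] world [0.2981 0.012  0.2311] F [0.5 0.1 0.5] w 64.0 g 0.0
tool axes in shk
 [[-1.    -0.     0.   ]
 [-0.     1.     0.002]
 [-0.     0.002 -1.   ]]
tube x0 -170 step4
[227, 121, 117, 117, 97, 210, 218, 219, 218, 217, 217, 217, 217, 217, 216, 216, 217, 216, 215, 216, 216, 215, 216, 215, 215, 216, 213, 214, 215, 214, 214, 214, 214, 213, 213]
[232, 126, 120, 122, 121, 121, 123, 123, 122, 123, 119, 122, 123, 123, 123, 123, 126, 125, 125, 126, 124, 119, 182, 224, 222, 221, 221, 221, 220, 220, 220, 220, 219, 220, 219]
x0 -30
-0.05 [232, 166, 141, 103, 183, 231, 229, 231, 139, 162, 157, 153, 191, 164, 138, 95, 133, 222, 153, 227, 228, 227, 227, 227, 227, 228, 227, 191, 164, 165, 165, 150, 158, 182, 198, 198, 197, 197, 202, 202, 183, 185, 186, 185, 189, 192, 149, 59, 6, 38, 219, 224, 207, 90, 31]
[232, 233, 233, 232, 232, 233, 233, 233, 233, 233, 233, 232, 233, 233, 234, 216, 176, 176, 170, 141, 111, 126, 231, 234, 234, 222, 177, 147, 151, 82, 126, 220, 138, 86, 95, 62, 80, 110, 153, 191, 225, 223, 175, 131, 56, 94, 143, 141, 139, 138, 137, 140, 138
[... 599 characters left out ...]
, 225, 228, 228, 228, 227, 232, 156, 85, 113, 219, 151, 231, 229, 228, 228, 227, 228, 227, 227, 228, 227, 227, 217, 217, 216, 218, 217, 219, 216, 212, 220, 214, 221, 218, 219, 217, 219, 220, 150, 66, 8, 62, 193, 228, 228, 112, 30]
[234, 226, 229, 236, 228, 231, 236, 230, 233, 235, 232, 234, 234, 231, 225, 235, 233, 229, 233, 135, 109, 114, 241, 234, 233, 225, 234, 201, 129, 87, 105, 206, 189, 220, 223, 224, 220, 217, 224, 218, 217, 225, 225, 224, 224, 219, 151, 67, 11, 61, 198, 231, 232, 117, 29]
white (array([425. , 198.5]), array([425, 198,   1,   2,   2], dtype=int32)) (array([272.5234375, 222.15625  ]), array([266, 216,  13,  13, 128], dtype=int32))
[122.1 -64.8 207.5] 1.8546061447933084
```

Tube has advanced about 70–71 mm, with the hole's slack taken up by the springs; the bar has advanced about 56 mm, so its springs are pushed back about 15 mm. I'll return to the earlier viewing pose to check the button numerically against its starting look.

drive_tool:
  commands:
    - [[0,0,0],[-1,3,0],0.4]
    - [[0,0,0],[-2,6.5,0],0.4]
    - [[0,0,0],[-3.5,10,0],0.4]
    - [[0,0,0],[-5,13.5,1],0.4]
    - [[0,0,0],[-6.5,17,2],0.4]
    - [[0,0,0],[-7.2,19.5,3],0.4]
    - [[0,0,0],[-7.2,20,3.5],0.4]
    - [[0,0,0],[-7.2,20,3.5],0.4]
    - [[0,0,0],[-7.2,20,3.5],0.4]

```text
clock: 27.58
position: [0.5107, 0.0056, 0.1949]
ee_rot: [-1.847, -2.54, 0.002]
force: [-0.6, -0.3, 1.5]
width: 0.698
gripper_force: 0.0
```

```bash
python3 - <<'E'
from h import *
i=cams.camera_info("wrist"); im=cams.get_image("wrist"); cv2.imwrite("pics/w10.png",im); go()
print(proj(i,s2w([-.065,-.0185,.109])),proj(i,s2w([-.065,-.013,.122])))
a=cv2.imread("pics/w6f.png",0)[196:222,278:312]; b=cv2.imread("pics/w10.png",0)[196:222,278:312]
np.set_printoptions(linewidth=250)
print(a[::2]);print(b[::2])
E
```

```text
t 27.63 TCP shk mm [-66.5  -0.  195.6] world [0.5104 0.0055 0.1956] F [ 0.8 -0.1 -0.4] w 64.5 g 0.0
tool axes in shk
 [[-1.    -0.002 -0.   ]
 [-0.002  1.    -0.001]
 [ 0.    -0.001 -1.   ]]
[[292.04695326 210.07711117]] [[298.36287529 215.78547149]]
[[164 164 161 159 149 133 120 112 108 109 110 110 107 109 109 107 109 113 107 103  92  90  87  87  86  89  86  82  83  82  82  85  86  84]
 [161 161 163 161 158 149 141 134 131 117 109 111 111 110 108 113 112 108 107 100  93  86  90  86  86  84  87  86  84  83  83  85  84  87]
 [160 159 164 160 161 161 158 151 137 122 112 109 107 107 109 110 110 111 106  99  91  87  89  87  88  89  83  84  83  83  87  86  84  86]
 [158 158 164 164 158 160 157 146 126 112 110 110 107 111 105 101  95  87  83  84  92  97  93  88  87  86  85  85  86  83  84  86  85  85]
 [158 159 162 162 160 159 153 139 125 111 108 107 108 104  96  91  85  84  82  84  89  91  91  86  89  83  84  87  87  87  86  81  85  83]
 [159 158 161 160 161 156 155 151 139 125 113 107 104 102  92  88  96 100  99  93  82  84  85  87  88  85  84  85  83  83  85  87  84  86]
 [158 159 160 1
[... 2066 characters left out ...]
 81]
 [155 154 157 157 159 157 150 136 118 107 107 109 108 105 100  95  96  91  83  85  93  98  92  86  81  82  81  79  79  76  82  82  83  82]
 [122 118 120 129 132 131 127 112 103  96  89  98  99 101 100  94  89  77  80  80  85  88  87  84  82  81  79  78  82  80  82  84  83  80]
 [104 100  93  92  90  87  93  97  93  91  84  81  85  82  84  85  85  85  81  84  91  90  91  85  81  82  76  82  81  83  82  81  83  82]
 [162 170 163 152 137 123 138 160 159 129  96  85  87  94  98  97  91  89  89  86  98 103  98  86  81  83  81  84  80  80  80  79  80  83]
 [208 212 214 212 205 200 202 202 192 168 149 134 131 151 173 173 160 152 139 112 105  95  88  84  82  84  80  84  79  82  82  78  80  80]]
```

The button's dark shape protrudes to the same columns (13–19 in the patch) as at the start, so it is fully out. Moving clear for a final check that the bottles are upright.

drive_tool:
  commands:
    - [[0,0,0],[0,0,-3],0.4]
    - [[0,0,0],[2,0,-6],0.4]
    - [[0,0,0],[5,-1,-8],0.4]
    - [[0,0,0],[8,-2,-10],0.4]
    - [[0,0,0],[11.5,-3,-10],0.4]
    - [[0,0,0],[15,-4,-10],0.4]
    - [[0,0,0],[18.5,-5,-10],0.4]
    - [[0,0,0],[22,-6,-10],0.4]
    - [[0,0,0],[25,-7,-10],0.4]
    - [[0,0,0],[28,-7.7,-10],0.4]
    - [[0,0,0],[28,-7.7,-10],0.4]

```text
clock: 28.55
position: [0.3471, 0.2526, 0.2969]
ee_rot: [-1.838, -2.547, -0.004]
force: [-0.2, 0.2, 0.3]
width: 0.701
gripper_force: 0.0
```

```bash
python3 - <<'E'
from h import *
T=cams.camera_info("top");S=cams.camera_info("side")
t=cams.get_image("top");s=cams.get_image("side");cv2.imwrite("pics/t11.png",t);cv2.imwrite("pics/s11.png",s); go()
t0=cv2.imread("pics/top0.png");s0=cv2.imread("pics/side0.png")
def blob(img,lo,hi,box):
    m=cv2.inRange(cv2.cvtColor(img,cv2.COLOR_BGR2HSV),lo,hi); k=np.zeros_like(m); k[box[1]:box[3],box[0]:box[2]]=1
    n,_,st,ce=cv2.connectedComponentsWithStats(m*k)
    if n<2: return None,None
    j=1+np.argmax(st[1:,4]); return ce[j],st[j]
B=((100,70,40),(130,255,255))
wt=blob(t,*B,(390,150,450,240)); ws=blob(s,*B,(250,180,345,290)); print("white",wt,ws)
print((w2s(tri([(T,wt[0]),(S,ws[0])])[0])*1000).round(1), (w2s(onz(T,wt[0],.227))*1000).round(1))
# predicted cap positions if upright against the fence
for n,l,h in (("white",[.133,-.06],.227),("amber",[.133,.0597],.242)): print(n,"pred top",proj(T,s2w([*l,h-.005])),"side",proj(S,s2w([*l,h-.005])))
# amber: template match of cap, before/after
for a,b,box in ((t0,t,(408,144,428,164)),(s0,s,(303,215,328,240))):
    x0,y0,x1,y1=box; r=cv2.matchTemplate(b[y0-15:y1+15,x0-15:x1+15],a[y0:y1,x0:x1],cv2.TM_CCOEFF_NORMED); print("amber shift",np.array(cv2.minMaxLoc(r)[3])-15,r.max())
# timer, flask, cylinder, beaker place
for n,box in (("timer",(225,255,260,288)),("flask",(155,170,195,205)),("cyl",(205,120,245,165))):
    x0,y0,x1,y1=box; r=cv2.matchTemplate(t[y0-8:y1+8,x0-8:x1+8],t0[y0:y1,x0:x1],cv2.TM_CCOEFF_NORMED); print(n,np.array(cv2.minMaxLoc(r)[3])-8,r.max())
print("beaker expected px",proj(T,[.47,-.37,.003]),proj(T,[.47,-.37,.07]))
u=proj(T,[.47,-.37,.003])[0].astype(int); d=cv2.absdiff(t,t0)[u[1]-20:u[1]+20,u[0]-20:u[0]+20].max(2)>25; ys,xs=np.nonzero(d); print("changed",d.sum(),xs.mean()+u[0]-20,ys.mean()+u[1]-20)
E
```

```text
t 28.65 TCP shk mm [-346.8  -77.9  296.5] world [0.3503 0.2484 0.2965] F [ 0.9 -0.9  1.3] w 64.6 g 0.0
tool axes in shk
 [[-1.    -0.004  0.   ]
 [-0.004  1.     0.001]
 [-0.     0.001 -1.   ]]
white (array([431.17073171, 196.65853659]), array([424, 190,  16,  14, 164], dtype=int32)) (array([272.61744966, 222.04697987]), array([266, 215,  14,  15, 149], dtype=int32))
[134.8 -62.6 220.3] [132.1 -61.5 227. ]
white pred top [[430.77534843 196.29089847]] side [[274.27137485 221.28569473]]
amber pred top [[418.31564227 153.16957464]] side [[314.64375221 223.60852303]]
amber shift [0 0] 0.96296793
amber shift [-1  1] 0.6693284
timer [0 8] 0.29426226
flask [0 0] 0.9982096
cyl [0 0] 0.9977268
beaker expected px [[462.38835039 221.54153924]] [[470.24645975 219.58224348]]
changed 367 467.4359673024523 220.6866485013624
```

```bash
python3 - <<'E'
from h import *
t0=cv2.imread("pics/top0.png");t=cv2.imread("pics/t9.png")
r=cv2.matchTemplate(t[247:296,217:268],t0[255:288,225:260],cv2.TM_CCOEFF_NORMED); print(np.array(cv2.minMaxLoc(r)[3])-8,r.max())
from cell import job
if r.max()>.9: print(job.sign_off())
E
```

```text
[0 0] 0.9990324
the job is handed in; nothing more can be done
None
```

The job is handed in at about 29 s: the beaker is on the worktop, and both bottles stand upright against the fence. The bar is closed three holes on, with the button fully out and its springs pushed back about 15 mm; the timer, flask and cylinder have not moved.

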